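# Make up a tea kit and a roast kit

### The arm

A 6-joint arm with a two-finger parallel gripper is mounted at the origin on a cart in front of the work surface, level with it; the furniture and walls round the work are solid. World frame = base frame: x ahead of the robot, y to its left, z up, the work surface at z = 0. Lengths are in mm, angles in rad, forces in N, time in s.
With the tool pointing down it reaches from about 350 to 775 mm from the base axis. Payload 7.3 kg.
Tool frame: the origin (TCP) lies on the centre line of the jaws, within the pads' length; the fingertips stand finger_overhang ahead of it and the grasp point (between the pads) lies 8 mm behind it (finger_overhang is the distance from the TCP to the fingertips, in mm); z points along the fingers, y is the line along which they close (so a half turn about z gives the same grasp; the last joint's range is limited). The gripper opens to 92 mm and grips with 3 to 60 N. Pads are 19 mm wide; open, the fingers measure 130 mm over their backs; the gripper's body (75 mm by 190 mm) begins 47 mm behind the grasp point.
Start: joints at [-1.388, 0.342, 1.524, -0, 1.275, -0.146], TCP at [169.549, -496.889, 216.041] pointing down, gripper open.
Joint ranges: [-2.53, 2.53], [-0.77, 2.02], [0.04, 2.7], [-1, 4.14], [0.28, 2.66], [-3.11, 3.11]. Speed limits (rad/s): [2.57, 2.57, 3.14, 3.14, 3.14, 3.14].

### API

Orientations are given as [roll, pitch, yaw] about the fixed x, y, z axes, in that order (R = Rz(yaw) Ry(pitch) Rx(roll)).
In Python, from plant import get_obs, capture, close_job, finger_overhang gives the robot as it stands.
- The arm moves only by the shell command python3 -m inch 'ROWS'. ROWS is JSON, one flat list of numbers, 7 for each row, row after row: the turn, a rotation vector about the tool's x, y, z scaled (see below), then the shift along the tool's x, y, z scaled (see below), then the closure, from -1 (fully open) to 1 (shut). In form: [ax, ay, az, tx, ty, tz, gripper, ax, ay, az, tx, ty, tz, gripper, ...]. A call has 1 to 10 rows; each row shifts and turns the commanded pose from where the row before left it, along the tool's axes as they then stand; what a row does not reach is not made up. The controller multiplies each number of a shift by 0.8 m and each number of a turn by 1.5 rad. A row lasts 1/12 s, in which the tool goes at most 41.7 mm and 7.16 degrees, less where a joint would pass 70% of its speed; a pose out of reach is approached as far as the arm can. A call with a number of a shift or a turn outside -1 to 1 is refused whole. A call with a gripper value outside its range is refused whole. The fingers move at their own pace and stop on an object; the grip force is fixed at half the most. Time passes only in rows, so rows that do not move let the fingers close. It gives the time, the measured TCP pose, the force, the opening and the grip force at its end, in the units of the state.
- get_obs(): the state, without advancing time (a new reading comes with each control period).
- capture(name): name is "scene" or "top"; returns a dict with "image" (420x560x3 uint8, red, green, blue), "mtx" (3x3 intrinsics, pixels), "pose" (4x4, takes a point from camera to world coordinates). Camera axes: x right, y up, looking along -z (the intrinsics and any distortion apply to the point x, -y, -z); pixel columns grow to the right and rows downward; lengths in mm; the calibration is good to about 2 mm. A picture is of the moment at which its call begins. There is no depth.
- close_job(): hands the job in; it is judged then, once.
The state is a dict: "time": time; "joint_positions": joint angles; "dq": joint speeds; "tau": joint torques, N m; "tool_pos": TCP position; "tcp_rot": TCP orientation; "contact_force": force on the tool from outside, world axes, zero at the start; "moment": the same for the moment, N m; "grip_width": finger opening in mm; "finger_force": force on a finger pad.
Only numpy, scipy, OpenCV 4.12 (cv2) and the standard library are available. Lean on these libraries where they do the work, as an engineer would, in place of code of your own. Each camera call takes 0.05 s, during which the arm holds its last target. There are 200 camera calls.

### The job

Make up two kits from the six things standing loose in the middle of the worktop (left and right as seen from the robot). The tray with two square-cornered bays is for tea: stand the honey jar (black lid) in its left bay and lay the lemon in its right bay; the board with two round wells is for the roast: stand the salt shaker in its left well and put the garlic in its right well. Put each thing down in the middle of its place, the jar and the shaker upright, and leave the jam jar (red lid) and the green-capped spice jar standing where they are.

Things in the scene. Friction and masses are not known exactly. Their poses are not given: they have to be found in the camera images.
- jar_honey: Loose honey jar: clear glass with golden contents and a flat BLACK lid, round, about 61 mm across and 86 mm tall, standing. Origin: centre of its underside; z up along its axis.
- lemon: Loose yellow lemon lying on its side, 78 mm long, 55 mm wide, 56 mm high. Its x axis runs along its length, so grasp it across y. Origin: centre of its underside as it lies at the start (the point turns with it if it rolls).
- lemon_center (a point): The middle of the lemon's volume, 28 mm above its underside.
- salt_shaker: Loose salt shaker: clear body, round, 44 mm across up to 66 mm height, then a grey domed cap 34 mm across; 90 mm tall in all, standing. Origin: centre of its underside; z up along its axis.
- garlic: Loose bulb of garlic, whitish pink, round, 60 mm across at its widest, 59 mm tall with its thin tip up; the bulb narrows above about 30 mm height. Origin: centre of its underside; z up at the start.
- garlic_center (a point): The middle of the garlic bulb on its axis, 28 mm above its underside.
- bay_tray: Fixed light-wood tray, two SQUARE-CORNERED bays, 184 x 94 x 14 mm, left or right of the stock. Origin: centre of underside; x along its length, to the left (+y, within 0.2 rad); y then points to the robot. Bay floors at z = 5 mm, walls 5 mm thick rise to 14. Right bay 92 mm in x, 84 in y, centre x = -41 mm, y = 0; left bay 77 mm in x, 84 in y, centre x = +48.5 mm, y = 0.
- well_board: Fixed light-wood board with two ROUND wells, 184 x 100 x 14 mm, on the other side of the stock. Origin: centre of underside; x along its length, to the left (+y, within 0.2 rad); y then points to the robot. Wells 8 mm deep, flat floors at z = 6 mm. Right well 84 mm across, centre x = -42 mm, y = 0; left well 72 mm across, centre x = +45 mm, y = 0.
- jar_jam: Bystander, loose: jam jar with a RED lid and red contents, 62 mm across, 99 mm tall. Origin: centre of its underside. It stands behind the stock, almost under a fixed wall cupboard that spans the whole worktop: cupboard front at world x = 0.64 m, its door knobs out to x = 0.60, its underside 0.41 m above the worktop, so swing the arm across close to the robot rather than in a wide arc.
- spice_c: Bystander, loose: glass spice jar with a tall GREEN cap, 46 mm across, 106 mm tall, behind the stock. Origin: centre of its underside.
Mind the look-alikes: they are no part of the job. What is shaped like the salt_shaker but blue is not meant.

How it is judged (in metres and radians):
At the end, for the whole second after the job is handed in: Honey jar in the tray's left bay, lemon in its right bay, salt in the board's left well, garlic in its right well: each on the floor, at rest, within 15 mm of the middle along each side; jar and shaker upright within 0.12 rad; jam and spice jars upright, moved under 30 mm (x of jar_honey in the frame of bay_tray between 0.0335 and 0.0635 m and y of jar_honey in the frame of bay_tray between -0.015 and 0.015 m and z of jar_honey in the frame of bay_tray below 0.01 m and linear speed of each of jar_honey, lemon, salt_shaker, garlic below 0.02 m/s and angular speed of each of jar_honey, lemon, salt_shaker, garlic below 0.2 rad/s and angle between each of jar_honey, salt_shaker, jar_jam, spice_c's own z axis and vertical below 0.12 rad and x of lemon_center in the frame of bay_tray between -0.056 and -0.026 m and y of lemon_center in the frame of bay_tray between -0.015 and 0.015 m and z of lemon_center in the frame of bay_tray below 0.042 m and x of salt_shaker in the frame of well_board between 0.03 and 0.06 m and y of salt_shaker in the frame of well_board between -0.015 and 0.015 m and z of salt_shaker in the frame of well_board below 0.011 m and x of garlic_center in the frame of well_board between -0.057 and -0.027 m and y of garlic_center in the frame of well_board between -0.015 and 0.015 m and z of garlic_center in the frame of well_board below 0.042 m and distance of each of jar_jam, spice_c from where it was at the start of the episode below 0.03 m); the robot touches nothing.
It fails at once if the red-lidded jam jar is knocked over or pushed away (more than 40 mm) (distance of jar_jam from where it was at the start of the episode above 0.04 m or angle between jar_jam's own z axis and vertical above 0.5 rad).
It fails at once if the green-capped spice jar is knocked over or pushed away (more than 40 mm) (distance of spice_c from where it was at the start of the episode above 0.04 m or angle between spice_c's own z axis and vertical above 0.5 rad).
It also fails if it takes over 104 s, if anything falls off the work surface, if the arm or the gripper's body presses on something with over 40 N, if the wrist force passes 120 N, or if a joint passes its speed limit or range.

## Working session

There is one attempt and no reset: what is moved stays moved. The work goes in short steps, Python scripts to look and compute and a shell command to move; the robot and the scene stay as the last step left them, time stands still between calls to the robot, and variables do not carry over. Pictures are saved under pics/ and viewed, at most 14 in all, crops included, and the job is handed in when it is done.

```bash
mkdir -p pics; ls
python3 - <<'E'
from plant import get_obs,capture,finger_overhang
import cv2,numpy as np
print(finger_overhang);print(get_obs())
for n in("scene","top"):
    c=capture(n);cv2.imwrite(f"pics/{n}0.png",c["image"][:,:,::-1]);np.savez(f"{n}0.npz",**c);print(c["mtx"],c["pose"],c.keys())
E
```

```text
pics
11.0
{'time': 0.0, 'joint_positions': array([-1.38803252e+00,  3.42695471e-01,  1.52501538e+00, -3.83541251e-05,
        1.27541844e+00, -1.45978705e-01]), 'dq': array([ 1.27740824e-03, -4.56096244e-04, -1.56053786e-03, -2.40306714e-05,
        5.74090467e-05,  1.46099452e-03]), 'tau': array([ 1.36288414e-03, -4.31230688e+01, -2.44214398e+01,  7.18992180e-02,
        5.60728332e-02, -1.16232263e-04]), 'tool_pos': array([ 169.4388018 , -496.4503907 ,  215.35970232]), 'tcp_rot': array([-3.14006702e+00, -1.87235260e-04,  3.28753561e-01]), 'contact_force': array([ 0.64144734,  1.18629498, -0.52745327]), 'moment': array([ 0.02913004,  0.01335137, -0.06343206]), 'finger_force': 0.0, 'grip_width': 91.89488661416976}
[[465.38015028   0.         271.80854794]
 [  0.         465.38015028 213.81086718]
 [  0.           0.           1.        ]] [[-5.80547584e-01  6.26895653e-01 -5.19582855e-01 -1.44372620e+02]
 [-8.14171846e-01 -4.54331461e-01  3.61534409e-01  4.52423802e+02]
 [-9.41848881e-03  6.32917660e-01  7.74161823e-01  1.02664202e+03]
 [ 0.00000000e+00  0.00000000e+00  0.00000000e+00  1.00000000e+00]] dict_keys(['image', 'mtx', 'pose'])
[[463.00384458   0.         284.20528672]
 [  0.         463.00384458 208.90685422]
 [  0.           0.           1.        ]] [[ 1.67081682e-03  9.76348867e-01 -2.16194586e-01  2.90137021e+02]
 [-9.99987786e-01  6.25655109e-04 -4.90270722e-03 -4.69279007e+00]
 [-4.65148939e-03  2.16200137e-01  9.76337987e-01  1.10264040e+03]
 [ 0.00000000e+00  0.00000000e+00  0.00000000e+00  1.00000000e+00]] dict_keys(['image', 'mtx', 'pose'])
```

View pics/scene0.png

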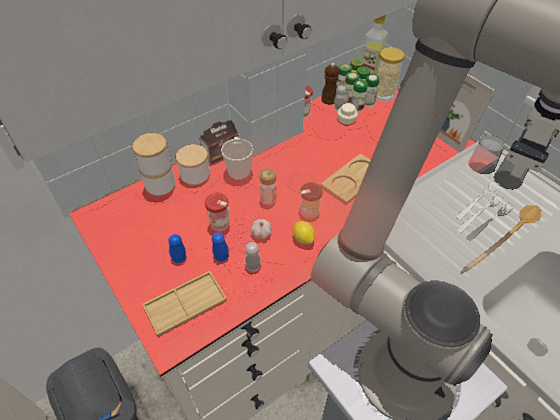

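View pics/top0.png

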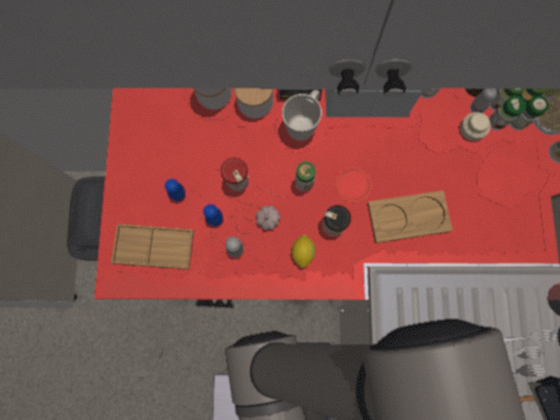

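The top view shows the honey jar's black lid at (338,217), lemon (303,250), salt shaker (233,245), garlic (267,217), jam jar (235,175) and spice jar (305,175). The tray is on the left at (153,247) and the board on the right at (410,216). The scene view shows the same layout, with the blue look-alikes at (177,248) and (220,246).

Run:
```python
import cv2,numpy as np
s=np.load("scene0.npz")["image"][:,:,::-1];t=np.load("top0.npz")["image"][:,:,::-1]
a=cv2.resize(s[180:280,190:390],None,fx=4,fy=4,interpolation=cv2.INTER_CUBIC)[:, :800]
b=cv2.resize(t[195:270,200:360],None,fx=5,fy=5,interpolation=cv2.INTER_CUBIC)
cv2.imwrite("pics/cs.png",a);cv2.imwrite("pics/ct.png",b)
for n,im,rois in(("scene",s,dict(tray=(140,265,235,340),board=(315,150,375,205))),("top",t,dict(tray=(105,218,200,275),board=(362,185,458,245)))):
    hsv=cv2.cvtColor(np.ascontiguousarray(im),cv2.COLOR_BGR2HSV)
    wood=cv2.inRange(hsv,(10,40,60),(28,200,255));yel=cv2.inRange(hsv,(22,150,90),(34,255,255))
    for k,(x0,y0,x1,y1) in rois.items():
        m=np.zeros_like(wood);m[y0:y1,x0:x1]=wood[y0:y1,x0:x1]
        m=cv2.morphologyEx(m,cv2.MORPH_CLOSE,np.ones((3,3)))
        c=max(cv2.findContours(m,0,2)[0],key=cv2.contourArea);h=cv2.convexHull(c)
        print(n,k,cv2.contourArea(c),cv2.approxPolyN(h,4,ensure_convex=True).reshape(-1,2).tolist())
    m=np.zeros_like(yel);x0,y0,x1,y1=(285,215,320,250) if n=="scene" else (285,230,322,272);m[y0:y1,x0:x1]=yel[y0:y1,x0:x1]
    c=max(cv2.findContours(m,0,2)[0],key=cv2.contourArea);print(n,"lemon",cv2.contourArea(c),cv2.minAreaRect(c))
```

```text
scene tray 2636.5 [[228, 301], [157, 336], [141, 303], [209, 270]]
scene board 1383.5 [[374, 197], [343, 204], [320, 183], [374, 142]]
scene lemon 340.0 ((304.0, 232.0), (20.0, 22.0), 0.0)
top tray 2888.0 [[193, 230], [188, 269], [111, 263], [117, 224]]
top board 3051.5 [[452, 230], [375, 243], [367, 201], [443, 190]]
top lemon 456.5 ((303.0000305175781, 250.50003051757812), (23.33452033996582, 24.748737335205078), 45.0)
```

View pics/cs.png

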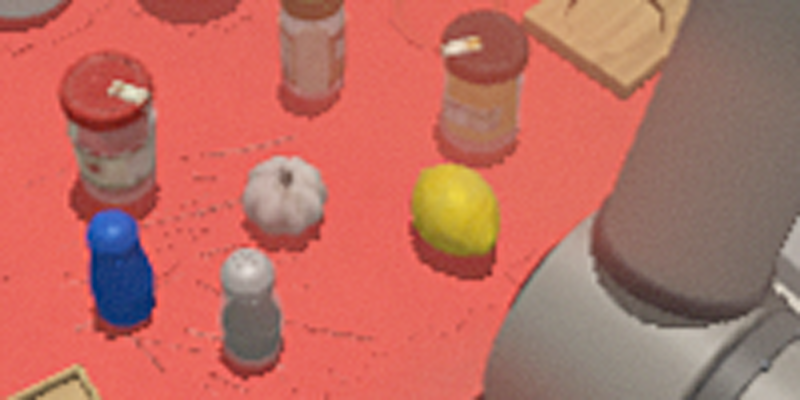

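View pics/ct.png

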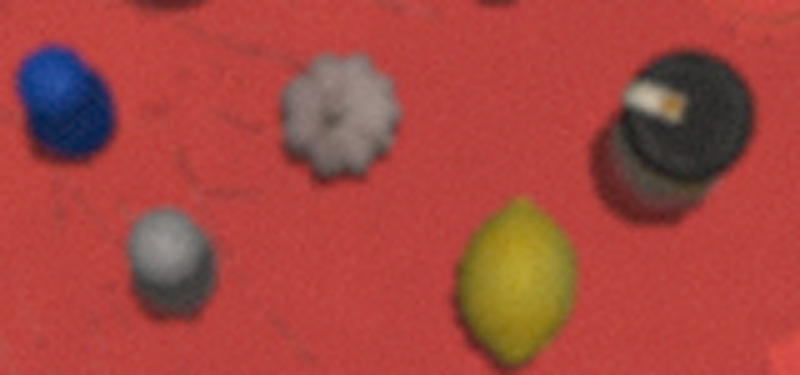

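The crops show the garlic centre at scene (261,229) and top (268,218), and the honey lid at scene (311.5,190.8) and top (337.6,218.2). The salt cap is at (252,248.8) and (233.6,243.6), and the lemon at (304,233) and (303.2,251.6), lying along world x. In the scene view the arm hides the right end of the board.

```bash
cat > h.py <<'E'
import numpy as np,cv2
def ray(c,p):
    K,T=c["mtx"],c["pose"];d=np.linalg.inv(K)@[p[0],p[1],1];d=T[:3,:3]@[d[0],-d[1],-d[2]];return T[:3,3],d/np.linalg.norm(d)
def plane(c,p,z):
    o,d=ray(c,p);return o+d*(z-o[2])/d[2]
def tri(c1,p1,c2,p2):
    A=np.zeros((3,3));b=np.zeros(3);R=[ray(c1,p1),ray(c2,p2)]
    for o,d in R:
        P=np.eye(3)-np.outer(d,d);A+=P;b+=P@o
    x=np.linalg.solve(A,b);return x,max(np.linalg.norm((np.eye(3)-np.outer(d,d))@(x-o)) for o,d in R)
E
python3 - <<'E'
from h import *
np.set_printoptions(precision=1,suppress=True)
s=np.load("scene0.npz");t=np.load("top0.npz")
for k,a,b in[("garlic",(261.25,229),(268,218.4)),("honeylid",(311.5,190.75),(337.6,218.2)),("saltcap",(252,248.75),(233.6,243.6)),("lemon",(304,233),(303.2,251.6)),("jamlid",(217,202.5),(235,172)),
 ("trayNR",(228,301),(188,269)),("trayFR",(209,270),(193,230)),("trayNL",(157,336),(111,263)),("trayFL",(141,303),(117,224)),("boardNL",(343,204),(375,243)),("boardFL",(320,183),(367,201))]:
    print(k,*tri(s,a,t,b))
for k,z,P in[("tray",14,[[193,230],[188,269],[111,263],[117,224]]),("board",14,[[452,230],[375,243],[367,201],[443,190]])]:
    q=np.array([plane(t,p,z)[:2] for p in P]);print(k,q.tolist(),q.mean(0),[np.linalg.norm(q[i]-q[i-1]) for i in range(4)])
print(plane(t,(304.2,234.6),28),plane(t,(303,268.2),28),plane(t,(306,169),106))
E
```

```text
garlic [505.2  38.1  21.2] 1.6638344010765287
honeylid [ 492.7 -120.9   84. ] 2.347672718415157
saltcap [437.2 112.6  69.1] 2.3565748437490415
lemon [425.  -45.5  24.4] 2.3631054038103896
jamlid [599.  112.   93.5] 0.574506156424083
trayNR [384.7 225.5   0.7] 4.53277416878358
trayFR [479.2 218.   13.4] 0.5999386946568658
trayNL [399.8 409.    5.9] 2.4282121377081265
trayFL [493.7 400.8  14.4] 0.21853156546057662
boardNL [ 451.8 -215.6    1.1] 1.6916880263807044
boardFL [ 547.8 -200.8   17.1] 3.1792484110489503
tray [[479.5036369679131, 218.34284351316197], [386.8327981105755, 225.96492804954437], [400.6518702261421, 407.868947439805], [493.91777229925293, 401.1850127399004]] [440.2 313.3] [np.float64(183.40944944274116), np.float64(92.9837649657315), np.float64(182.42817497433765), np.float64(93.505098644853)]
board [[480.03483288156616, -398.68789095921863], [448.6688614058507, -214.3163675261914], [550.8874925637308, -199.17105130527113], [578.4293224334798, -384.42193602536645]] [ 514.5 -299.1] [np.float64(99.42330232071527), np.float64(187.02054117029687), np.float64(103.33454968800324), np.float64(187.2870595694007)]
[466.3 -46.3  28. ] [387.8 -43.   28. ] [602.7 -48.5 106. ]
```

```bash
python3 -m inch '[0,0,0.0733,0,0,0,-1, 0,0,0.0733,0,0,0,-1, 0,0,0.0733,0,0,0,-1, 0,0,0,0.027,-0.0313,0,-1, 0,0,0,0.027,-0.0313,0,-1, 0,0,0,0.027,-0.0313,0,-1, 0,0,0,0.027,-0.0313,0,-1, 0,0,0,0.027,-0.0313,0,-1, 0,0,0,0.027,-0.0313,0,-1, 0,0,0,0.027,-0.0313,0,-1]'
python3 -m inch '[0,0,0,0.027,-0.0313,0,-1, 0,0,0,0.027,-0.0313,0,-1, 0,0,0,0.027,-0.0313,0,-1, 0,0,0,0.027,-0.0313,0,-1, 0,0,0,0.027,-0.0313,0,-1, 0,0,0,0.027,-0.0313,0,-1, 0,0,0,0.027,-0.0313,0,-1, 0,0,0,0.027,-0.0313,0,-1, 0,0,0,0,0,0,-1, 0,0,0,0,0,0,-1]'
```

```text
time: 0.93
tool_pos: [321.5, -320.3, 215.8]
tcp_rot: [-3.141, 0.0, -0.001]
contact_force: [0.6, -0.2, -0.1]
grip_width: 91.9
finger_force: 0.0
time: 1.77
tool_pos: [494.2, -120.3, 215.4]
tcp_rot: [-3.141, 0.001, 0.002]
contact_force: [-0.6, -0.1, -0.6]
grip_width: 91.6
finger_force: 0.0
```

```bash
python3 -m inch '[0,0,0,0,0,0.034,-1, 0,0,0,0,0,0.034,-1, 0,0,0,0,0,0.034,-1, 0,0,0,0,0,0.034,-1, 0,0,0,0,0,0.034,-1, 0,0,0,0,0,0.034,-1, 0,0,0,0,0,0,-1, 0,0,0,0,0,0,-1]'
python3 -m inch '[0,0,0,0,0,0,1, 0,0,0,0,0,0,1, 0,0,0,0,0,0,1, 0,0,0,0,0,0,1, 0,0,0,0,0,0,1, 0,0,0,0,0,0,1, 0,0,0,0,0,0,1, 0,0,0,0,0,0,1]'
```

```text
time: 2.43
tool_pos: [492.5, -122.3, 52.2]
tcp_rot: [-3.141, 0.003, -0.002]
contact_force: [0.3, -0.2, 0.9]
grip_width: 91.9
finger_force: 0.0
time: 3.1
tool_pos: [494.5, -121.5, 53.5]
tcp_rot: [3.141, -0.001, -0.001]
contact_force: [1.4, 2.3, 6.1]
grip_width: 60.4
finger_force: 30.1
```

Run:
```python
from plant import capture
import cv2
c=[capture(n)["image"][:,:,::-1] for n in("scene","top")]
cv2.imwrite("pics/g1.png",cv2.hconcat([cv2.resize(c[0][120:300,150:390],(400,300)),cv2.resize(c[1][120:300,150:390],(400,300))]))
```

```text
(no output)
```

View pics/g1.png

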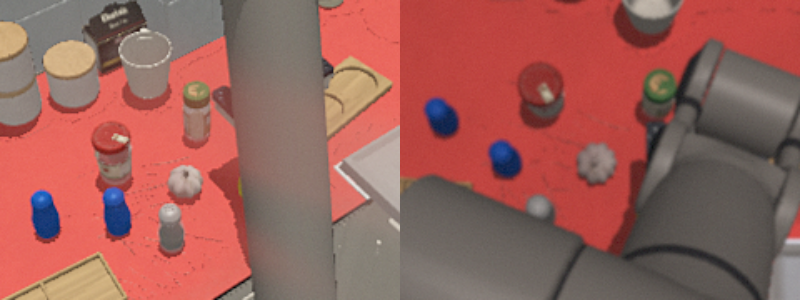

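The fingers hold the honey jar at its full width (60.4 mm, 30 N), and the spice jar beside it still stands. Lifting and carrying it to the left bay.

```bash
python3 -m inch '[0,0,0,0,0,-0.02,1, 0,0,0,0,0,-0.034,1, 0,0,0,0,0,-0.034,1, 0,0,0,0,0,-0.034,1, 0,0,0,0,0,-0.034,1, 0,0,0,0,0,-0.034,1, 0,0,0,0,0,0,1]'
python3 -m inch '[0,0,0,-0.004,-0.02,0,1, 0,0,0,-0.004,-0.04,0,1, 0,0,0,-0.004,-0.04,0,1, 0,0,0,-0.004,-0.04,0,1, 0,0,0,-0.004,-0.04,0,1, 0,0,0,-0.004,-0.04,0,1, 0,0,0,-0.004,-0.04,0,1, 0,0,0,-0.004,-0.04,0,1, 0,0,0,-0.004,-0.04,0,1, 0,0,0,-0.004,-0.04,0,1]'
python3 -m inch '[0,0,0,-0.004,-0.04,0,1, 0,0,0,-0.004,-0.04,0,1, 0,0,0,-0.004,-0.04,0,1, 0,0,0,-0.004,-0.04,0,1, 0,0,0,-0.004,-0.04,0,1, 0,0,0,-0.002,-0.024,0,1, 0,0,0,0,0,0,1, 0,0,0,0,0,0,1]'
```

```text
time: 3.78
tool_pos: [496.2, -122.6, 209.7]
tcp_rot: [3.138, -0.008, -0.001]
contact_force: [2.0, -0.6, -2.7]
grip_width: 60.5
finger_force: 30.0
time: 4.62
tool_pos: [461.1, 183.7, 203.3]
tcp_rot: [3.141, 0.002, -0.001]
contact_force: [0.9, -0.1, -3.1]
grip_width: 60.4
finger_force: 30.0
time: 5.28
tool_pos: [443.8, 361.9, 202.8]
tcp_rot: [3.139, 0.003, 0.001]
contact_force: [0.3, -0.8, -3.5]
grip_width: 60.4
finger_force: 30.0
```

```bash
python3 -m inch '[0,0,0,0,0,0.034,1, 0,0,0,0,0,0.034,1, 0,0,0,0,0,0.034,1, 0,0,0,0,0,0.034,1, 0,0,0,0,0,0.025,1, 0,0,0,0,0,0.012,1, 0,0,0,0,0,0.004,1, 0,0,0,0,0,0.002,1, 0,0,0,0,0,0,1]'
```

```text
time: 6.03
tool_pos: [445.6, 361.5, 62.4]
tcp_rot: [-3.141, -0.001, -0.002]
contact_force: [0.6, 0.2, -3.2]
grip_width: 60.0
finger_force: 30.0
```

Run:
```python
from plant import capture
import cv2,numpy as np
c=[]
for n in("scene","top"):
    d=capture(n);np.savez(f"{n}1.npz",**d);c.append(d["image"][:,:,::-1])
cv2.imwrite("pics/g2.png",cv2.hconcat([cv2.resize(c[0][240:360,100:260],(400,300)),cv2.resize(c[1][180:300,80:240],(400,300))]))
```

```text
(no output)
```

View pics/g2.png

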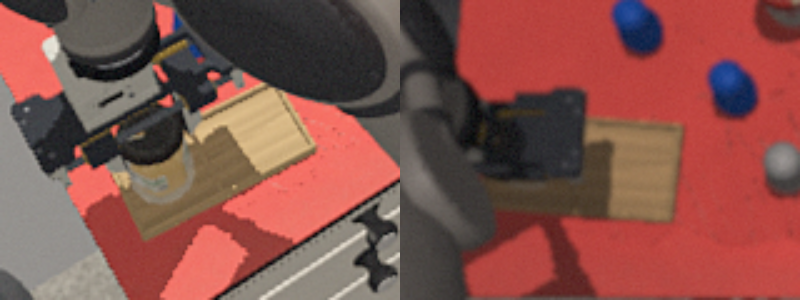

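The jar hangs upright over the left bay, about 4 mm above the floor. I'll lower it the rest of the way, release, and retreat.

```bash
python3 -m inch '[0,0,0,0,0,0.003,1, 0,0,0,0,0,0.002,1, 0,0,0,0,0,0,1, 0,0,0,0,0,0,0.0, 0,0,0,0,0,0,-0.5, 0,0,0,0,0,0,-1, 0,0,0,0,0,0,-1, 0,0,0,0,0,0,-1, 0,0,0,0,0,0,-1]'
python3 -m inch '[0,0,0,0,0,-0.02,-1, 0,0,0,0,0,-0.034,-1, 0,0,0,0,0,-0.034,-1, 0,0,0,0,0,-0.034,-1, 0,0,0,0,0,-0.034,-1, 0,0,0,0,0,-0.034,-1, 0,0,0,0,0.04,0,-1, 0,0,0,0,0.04,0,-1, 0,0,0,0,0.04,0,-1, 0,0,0,0,0.04,0,-1]'
```

```text
time: 6.88
tool_pos: [444.8, 361.5, 57.4]
tcp_rot: [3.141, 0.0, -0.001]
contact_force: [-0.0, 0.5, -0.0]
grip_width: 88.5
finger_force: 0.0
time: 7.72
tool_pos: [444.3, 232.4, 209.6]
tcp_rot: [3.141, -0.0, -0.0]
contact_force: [0.8, 0.1, -0.1]
grip_width: 91.6
finger_force: 0.0
```

```bash
python3 -m inch '[0,0,0,-0.003,0.04,0,-1, 0,0,0,-0.003,0.04,0,-1, 0,0,0,-0.003,0.04,0,-1, 0,0,0,0,0.031,0,-1, 0,0,0,0,0,0,-1, 0,0,0,0,0,0,-1]'
python3 - <<'E'
from h import *
s=np.load("scene0.npz");t=np.load("top0.npz")
print(plane(s,(253,269),5),plane(t,(234.5,251.5),40),plane(t,(213,218),40))
print(plane(s,(252,248.75),76),plane(t,(233.6,243.6),76))
E
```

```text
time: 8.22
tool_pos: [437.4, 111.8, 209.7]
tcp_rot: [-3.142, -0.0, -0.004]
contact_force: [0.0, 1.1, -1.1]
grip_width: 91.9
finger_force: 0.0
[419.74704082 121.74066826   5.        ] [424.81540072 115.04467608  40.        ] [503.52067223 167.38950967  40.        ]
[431.17665658 113.53786864  76.        ] [437.97460836 113.44211469  76.        ]
```

Run:
```python
from h import *
s=np.load("scene0.npz");t=np.load("top0.npz")
for n,c,(x0,y0,x1,y1) in(("scene",s,(238,236,266,282)),("top",t,(222,230,248,264))):
    im=c["image"].astype(int);m=((im[:,:,0]-im[:,:,1])<60).astype(np.uint8);q=np.zeros_like(m);q[y0:y1,x0:x1]=m[y0:y1,x0:x1]
    k=max(cv2.findContours(q,0,2)[0],key=cv2.contourArea)[:,0];print(n,k.min(0),k.max(0))
    b=k[k[:,1]==k[:,1].max()].mean(0)+[0,.5];a=k[k[:,1]==k[:,1].min()].mean(0)-[0,.5]
    print("base near edge",plane(c,b,2),"cap far edge z80",plane(c,a,80))
```

```text
scene [245 242] [260 271]
base near edge [413.58439758 122.93158232   2.        ] cap far edge z80 [447.84814127 103.62187397  80.        ]
top [225 237] [242 257]
base near edge [415.29388435 118.96957127   2.        ] cap far edge z80 [453.37582212 115.84497547  80.        ]
```

```bash
python3 -m inch '[0,0,0,0,-0.002,0.034,-1, 0,0,0,0,0,0.034,-1, 0,0,0,0,0,0.034,-1, 0,0,0,0,0,0.034,-1, 0,0,0,0,0,0.034,-1, 0,0,0,0,0,0.025,-1, 0,0,0,0,0,0.012,-1, 0,0,0,0,0,0,-1]'
python3 -m inch '[0,0,0,0,0,0,1, 0,0,0,0,0,0,1, 0,0,0,0,0,0,1, 0,0,0,0,0,0,1, 0,0,0,0,0,0,1, 0,0,0,0,0,0,1, 0,0,0,0,0,0,1, 0,0,0,0,0,0,1, 0,0,0,0,0,0,1]'
```

```text
time: 8.88
tool_pos: [435.7, 115.3, 41.8]
tcp_rot: [3.141, 0.005, 0.0]
contact_force: [0.2, -0.5, 0.3]
grip_width: 91.8
finger_force: 0.0
time: 9.63
tool_pos: [437.4, 114.4, 44.1]
tcp_rot: [3.142, -0.0, -0.001]
contact_force: [1.1, 0.4, 0.4]
grip_width: 36.5
finger_force: 0.1
```

```bash
python3 -m inch '[0,0,0,0,0,0,1, 0,0,0,0,0,0,1, 0,0,0,0,0,0,1]'
python3 - <<'E'
from plant import capture
import cv2,numpy as np
c=[]
for n in("scene","top"):
    d=capture(n);np.savez(f"{n}2.npz",**d);c.append(d["image"][:,:,::-1])
cv2.imwrite("pics/g3.png",cv2.hconcat([cv2.resize(c[0][180:330,130:330],(400,300)),cv2.resize(c[1][150:300,100:300],(400,300))]))
E
```

```text
time: 9.88
tool_pos: [437.4, 114.3, 44.0]
tcp_rot: [3.141, -0.0, -0.001]
contact_force: [-0.1, -0.4, 0.9]
grip_width: 33.7
finger_force: 28.7
```

View pics/g3.png

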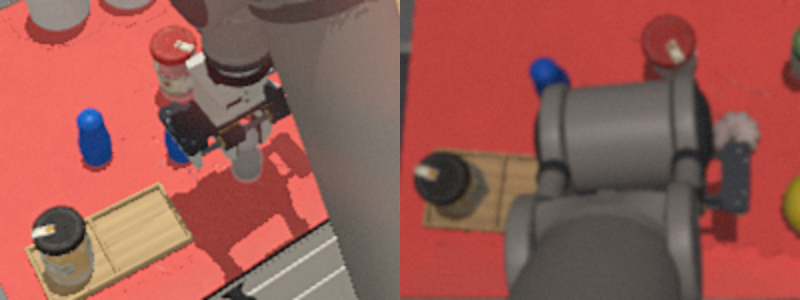

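The honey jar stands in the left bay with its lid at about (446,178) in the right panel. The shaker is gripped at its waist (33.7 mm). I'll lift it and check how it hangs.

```bash
python3 -m inch '[0,0,0,0,0,-0.02,1, 0,0,0,0,0,-0.034,1, 0,0,0,0,0,-0.034,1, 0,0,0,0,0,-0.034,1, 0,0,0,0,0,-0.034,1, 0,0,0,0,0,-0.034,1, 0,0,0,0,0,0,1]'
python3 -m inch '[0,0,0,0.007,0.02,0,1, 0,0,0,0.007,0.04,0,1, 0,0,0,0.007,0.04,0,1, 0,0,0,0.007,0.04,0,1, 0,0,0,0.007,0.04,0,1, 0,0,0,0.007,0.04,0,1, 0,0,0,0.007,0.04,0,1, 0,0,0,0.007,0.04,0,1, 0,0,0,0.007,0.04,0,1, 0,0,0,0.007,0.04,0,1]'
python3 -m inch '[0,0,0,0.007,0.04,0,1, 0,0,0,0.007,0.04,0,1, 0,0,0,0.005,0.001,0,1, 0,0,0,0,0,0,1, 0,0,0,0,0,0,1]'
python3 - <<'E'
from plant import capture
import cv2,numpy as np
c=[]
for n in("scene","top"):
    d=capture(n);np.savez(f"{n}3.npz",**d);c.append(d["image"][:,:,::-1])
cv2.imwrite("pics/g4.png",cv2.hconcat([cv2.resize(c[0][60:270,190:470],(400,300)),cv2.resize(c[1][120:300,200:440],(400,300))]))
E
```

```text
time: 10.57
tool_pos: [440.0, 114.8, 200.8]
tcp_rot: [-3.141, -0.009, -0.001]
contact_force: [0.5, 0.5, -0.8]
grip_width: 33.5
finger_force: 28.7
time: 11.4
tool_pos: [492.7, -191.0, 195.1]
tcp_rot: [-3.141, 0.001, -0.001]
contact_force: [1.0, -0.3, -1.1]
grip_width: 33.6
finger_force: 28.7
time: 11.82
tool_pos: [507.7, -253.8, 195.0]
tcp_rot: [-3.14, 0.002, -0.001]
contact_force: [-0.7, 0.0, -1.5]
grip_width: 33.6
finger_force: 28.7
```

View pics/g4.png

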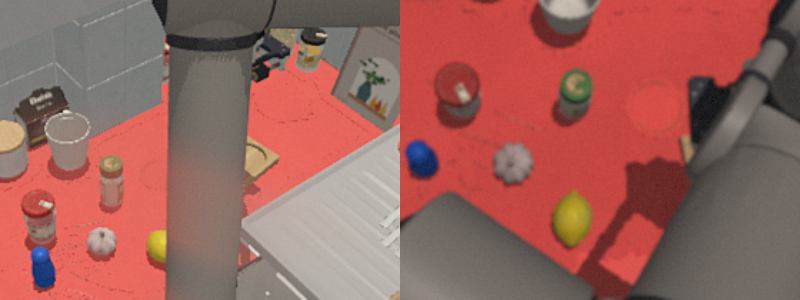

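The shaker has left the table and is in the gripper, though the arm hides it in both views. The jam jar, spice jar, lemon and garlic haven't moved. Lowering it into the left well.

```bash
python3 -m inch '[0,0,0,0,0,0.034,1, 0,0,0,0,0,0.034,1, 0,0,0,0,0,0.034,1, 0,0,0,0,0,0.034,1, 0,0,0,0,0,0.025,1, 0,0,0,0,0,0.01,1, 0,0,0,0,0,0.005,1, 0,0,0,0,0,0,1, 0,0,0,0,0,0,1]'
python3 -m inch '[0,0,0,0,0,0.0025,1, 0,0,0,0,0,0.002,1, 0,0,0,0,0,0,1, 0,0,0,0,0,0,1]'
```

```text
time: 12.67
tool_pos: [509.0, -254.6, 56.5]
tcp_rot: [3.14, -0.002, -0.001]
contact_force: [0.6, -0.3, -1.0]
grip_width: 33.9
finger_force: 28.7
time: 13.0
tool_pos: [508.3, -254.6, 52.0]
tcp_rot: [3.141, -0.001, -0.001]
contact_force: [-0.8, -0.5, -0.6]
grip_width: 33.8
finger_force: 28.7
```

```bash
python3 -m inch '[0,0,0,0,0,0.002,1, 0,0,0,0,0,0,1, 0,0,0,0,0,0,0.5, 0,0,0,0,0,0,0, 0,0,0,0,0,0,-0.5, 0,0,0,0,0,0,-1, 0,0,0,0,0,0,-1, 0,0,0,0,0,0,-1, 0,0,0,0,0,0,-1]'
python3 -m inch '[0,0,0,0,0,-0.02,-1, 0,0,0,0,0,-0.034,-1, 0,0,0,0,0,-0.034,-1, 0,0,0,0,0,-0.034,-1, 0,0,0,0,0,-0.034,-1, 0,0,0,0,0,-0.034,-1, 0,0,0,-0.008,-0.04,0,-1, 0,0,0,-0.016,-0.04,0,-1, 0,0,0,-0.016,-0.04,0,-1, 0,0,0,-0.016,-0.04,0,-1]'
python3 -m inch '[0,0,0,-0.016,-0.04,0,-1, 0,0,0,-0.016,-0.04,0,-1, 0,0,0,-0.016,-0.022,0,-1, 0,0,0,0,0,0,-1, 0,0,0,0,0,0,-1]'
python3 - <<'E'
from plant import capture
import cv2,numpy as np
c=[]
for n in("scene","top"):
    d=capture(n);np.savez(f"{n}4.npz",**d);c.append(d["image"][:,:,::-1])
cv2.imwrite("pics/g5.png",cv2.hconcat([cv2.resize(c[0][120:270,260:460],(400,300)),cv2.resize(c[1][160:280,310:470],(400,300))]))
E
```

```text
time: 13.75
tool_pos: [508.2, -254.5, 50.1]
tcp_rot: [3.141, -0.0, -0.001]
contact_force: [-1.1, 0.1, -0.1]
grip_width: 69.1
finger_force: 0.0
time: 14.58
tool_pos: [462.7, -125.2, 202.0]
tcp_rot: [3.142, -0.0, -0.002]
contact_force: [0.6, 1.0, -0.5]
grip_width: 91.8
finger_force: 0.0
time: 15.0
tool_pos: [425.1, -44.1, 202.5]
tcp_rot: [3.141, -0.001, 0.001]
contact_force: [0.4, -0.7, -0.1]
grip_width: 91.7
finger_force: 0.0
```

View pics/g5.png

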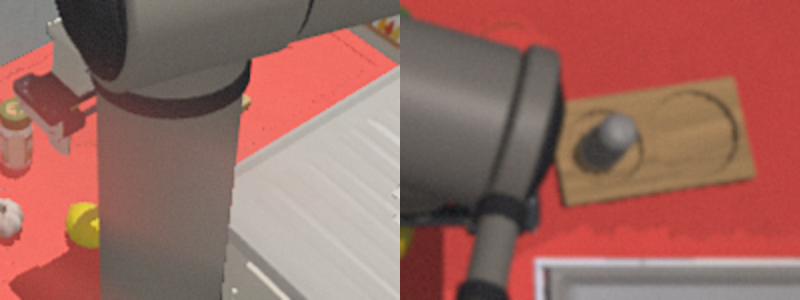

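The salt shaker stands upright in the left well (its cap at crop (620,130) leans only by perspective). The lemon is next, directly below the gripper.

```bash
python3 -m inch '[0,0,0.027,0,0,0.034,-1, 0,0,0,0,0,0.034,-1, 0,0,0,0,0,0.034,-1, 0,0,0,0,0,0.034,-1, 0,0,0,0,0,0.034,-1, 0,0,0,0,0,0.034,-1, 0,0,0,0,0,0.018,-1, 0,0,0,0,0,0.006,-1, 0,0,0,0,0,0,-1]'
python3 -m inch '[0,0,0,0,0,0,1, 0,0,0,0,0,0,1, 0,0,0,0,0,0,1, 0,0,0,0,0,0,1, 0,0,0,0,0,0,1, 0,0,0,0,0,0,1, 0,0,0,0,0,0,1, 0,0,0,0,0,0,1, 0,0,0,0,0,0,1]'
python3 -m inch '[0,0,0,0,0,-0.02,1, 0,0,0,0,0,-0.034,1, 0,0,0,0,0,-0.034,1, 0,0,0,0,0,-0.034,1, 0,0,0,0,0,-0.034,1, 0,0,0,0,0,-0.034,1, 0,0,0,0,0,-0.03,1, 0,0,0,0,0,0,1]'
```

```text
time: 15.85
tool_pos: [425.0, -45.4, 18.4]
tcp_rot: [-3.141, 0.002, -0.043]
contact_force: [0.4, 0.1, -0.2]
grip_width: 92.1
finger_force: 0.0
time: 16.6
tool_pos: [425.4, -44.9, 19.9]
tcp_rot: [3.141, -0.001, -0.041]
contact_force: [-0.6, -1.1, 3.4]
grip_width: 51.4
finger_force: 29.8
time: 17.27
tool_pos: [427.5, -45.3, 199.8]
tcp_rot: [3.14, -0.008, -0.041]
contact_force: [1.2, -0.6, -0.1]
grip_width: 51.2
finger_force: 29.4
```

```bash
python3 -m inch '[0,0,0,0,-0.03,0,1, 0,0,0,0,-0.04,0,1, 0,0,0,0,-0.04,0,1, 0,0,0,0,-0.04,0,1, 0,0,0,0,-0.04,0,1, 0,0,0,0,-0.04,0,1, 0,0,0,0,-0.04,0,1, 0,0,0,0,-0.04,0,1, 0,0,0,0,-0.04,0,1, 0,0,0,-0.002,-0.04,0,1]'
python3 -m inch '[0,0,-0.0787,0,-0.006,0,1, 0,0,-0.0787,0,0,0,1, 0,0,-0.0787,0,0,0,1, 0,0,-0.0787,0,0,0,1, 0,0,-0.0787,0,0,0,1, 0,0,-0.0787,0,0,0,1, 0,0,-0.0787,0,0,0,1, 0,0,-0.0787,0,0,0,1, 0,0,-0.0787,0,0,0,1, 0,0,-0.0787,0,0,0,1]'
python3 -m inch '[0,0,-0.0787,0,0,0,1, 0,0,-0.0787,0,0,0,1, 0,0,-0.0787,0,0,0,1, 0,0,0,0,0,0,1, 0,0,0,0,0,0,1]'
python3 - <<'E'
from plant import capture
import cv2,numpy as np
c=[]
for n in("scene","top"):
    d=capture(n);np.savez(f"{n}5.npz",**d);c.append(d["image"][:,:,::-1])
cv2.imwrite("pics/g6.png",cv2.hconcat([cv2.resize(c[0][190:340,110:310],(400,300)),cv2.resize(c[1][180:300,100:260],(400,300))]))
E
```

```text
time: 18.1
tool_pos: [436.0, 268.5, 194.4]
tcp_rot: [3.141, 0.002, -0.041]
contact_force: [0.8, -0.9, -1.9]
grip_width: 51.3
finger_force: 29.4
time: 18.93
tool_pos: [436.2, 271.6, 194.3]
tcp_rot: [-3.14, 0.002, 1.145]
contact_force: [0.2, -0.5, -0.3]
grip_width: 51.6
finger_force: 29.4
time: 19.35
tool_pos: [436.4, 271.7, 194.7]
tcp_rot: [-3.14, 0.001, 1.49]
contact_force: [0.8, 0.4, -0.5]
grip_width: 51.6
finger_force: 29.4
```

View pics/g6.png

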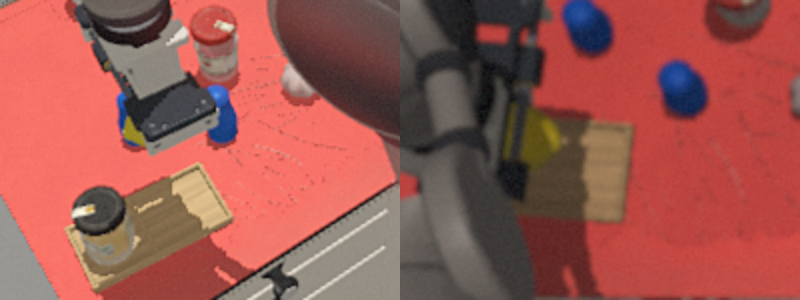

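The lemon is held level with its length along the tray, above the right bay. The honey jar stands clear at (100,225) in the left panel. Lowering.

```bash
python3 -m inch '[0,0,0,0,0,0.034,1, 0,0,0,0,0,0.034,1, 0,0,0,0,0,0.034,1, 0,0,0,0,0,0.034,1, 0,0,0,0,0,0.034,1, 0,0,0,0,0,0.025,1, 0,0,0,0,0,0.01,1, 0,0,0,0,0,0,1, 0,0,0,0,0,0.003,1, 0,0,0,0,0,0.002,1]'
python3 -m inch '[0,0,0,0,0,0,1, 0,0,0,0,0,0.001,1, 0,0,0,0,0,0,1]'
```

```text
time: 20.28
tool_pos: [437.8, 272.3, 28.7]
tcp_rot: [3.139, -0.001, 1.492]
contact_force: [0.8, 0.4, -1.8]
grip_width: 51.1
finger_force: 29.4
time: 20.53
tool_pos: [437.2, 272.0, 27.5]
tcp_rot: [3.14, -0.001, 1.493]
contact_force: [-0.2, -1.5, -0.4]
grip_width: 51.2
finger_force: 29.4
```

```bash
python3 -m inch '[0,0,0,0,0,0.002,1, 0,0,0,0,0,0,1, 0,0,0,0,0,0,0.1, 0,0,0,0,0,0,-0.1, 0,0,0,0,0,0,-0.3, 0,0,0,0,0,0,-0.5, 0,0,0,0,0,0,-0.5, 0,0,0,0,0,0,-0.6, 0,0,0,0,0,0,-0.6]'
python3 -m inch '[0,0,0,0,0,-0.01,-0.6, 0,0,0,0,0,-0.03,-0.6, 0,0,0,0,0,-0.034,-0.6, 0,0,0,0,0,-0.034,-1, 0,0,0,0,0,-0.034,-1, 0,0,0,0,0,-0.034,-1, 0,0,0,0,0,-0.034,-1, 0,0,0.0785,0,0,0,-1, 0,0,0.0785,0,0,0,-1, 0,0,0.0785,0,0,0,-1]'
python3 -m inch '[0,0,0.0785,0,0,0,-1, 0,0,0.0785,0,0,0,-1, 0,0,0.0785,0,0,0,-1, 0,0,0.0785,0,0,0,-1, 0,0,0.0785,0,0,0,-1, 0,0,0.0785,0,0,0,-1, 0,0,0.0785,0,0,0,-1, 0,0,0.0785,0,0,0,-1, 0,0,0.0535,0,0,0,-1, 0,0,0,0,0,0,-1]'
```

```text
time: 21.28
tool_pos: [436.9, 271.8, 25.2]
tcp_rot: [3.141, 0.0, 1.493]
contact_force: [0.1, -0.8, -0.3]
grip_width: 73.0
finger_force: 0.0
time: 22.12
tool_pos: [436.9, 271.9, 194.5]
tcp_rot: [3.14, -0.001, 1.134]
contact_force: [1.5, -0.0, -0.3]
grip_width: 92.0
finger_force: 0.0
time: 22.95
tool_pos: [436.7, 271.8, 193.8]
tcp_rot: [-3.142, -0.0, 0.115]
contact_force: [-0.0, 0.4, -0.4]
grip_width: 91.7
finger_force: 0.0
```

```bash
python3 -m inch '[0,0,0.0767,0,0,0,-1, 0,0,0,0.0106,0.0365,0,-1, 0,0,0,0.0106,0.0365,0,-1, 0,0,0,0.0106,0.0365,0,-1, 0,0,0,0.0106,0.0365,0,-1, 0,0,0,0.0106,0.0365,0,-1, 0,0,0,0.0106,0.0365,0,-1, 0,0,0,0.0106,0.0365,0,-1, 0,0,0,0.0106,0.0365,0,-1, 0,0,0,0,0,0,-1]'
python3 - <<'E'
from plant import capture
from h import *
c=[]
D=[]
for n in("scene","top"):
    d=capture(n);np.savez(f"{n}6.npz",**d);D.append(d);c.append(d["image"][:,:,::-1])
cv2.imwrite("pics/g7.png",cv2.hconcat([cv2.resize(c[0][220:340,130:290],(400,300)),cv2.resize(c[1][180:300,100:260],(400,300))]))
t=np.load("top0.npz");print(plane(t,(268,218.4),28),plane(np.load("scene0.npz"),(261.25,229),28))
E
```

```text
time: 23.78
tool_pos: [506.6, 34.0, 193.6]
tcp_rot: [3.14, -0.001, 0.001]
contact_force: [0.1, 0.2, -1.1]
grip_width: 91.4
finger_force: 0.0
[505.0607695   39.02209772  28.        ] [499.46639317  39.90682042  28.        ]
```

View pics/g7.png

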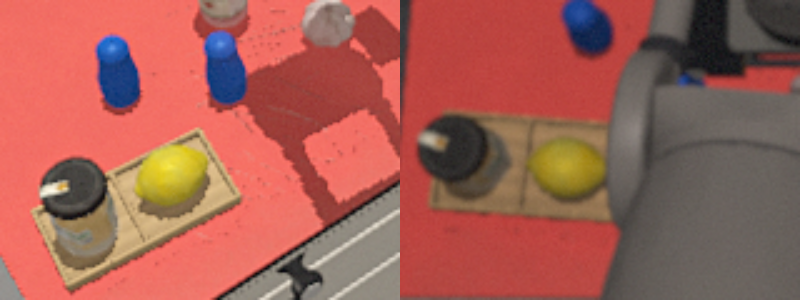

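The honey jar and the lemon both sit in the middle of their bays. Going down on the garlic.

```bash
python3 -m inch '[0,0,0,-0.001,0,0.034,-1, 0,0,0,0,0,0.034,-1, 0,0,0,0,0,0.034,-1, 0,0,0,0,0,0.034,-1, 0,0,0,0,0,0.034,-1, 0,0,0,0,0,0.03,-1, 0,0,0,0,0,0.014,-1, 0,0,0,0,0,0.0045,-1, 0,0,0,0,0,0,-1, 0,0,0,0,0,0,-1]'
python3 -m inch '[0,0,0,0,0,0,1, 0,0,0,0,0,0,1, 0,0,0,0,0,0,1, 0,0,0,0,0,0,1, 0,0,0,0,0,0,1, 0,0,0,0,0,0,1, 0,0,0,0,0,0,1, 0,0,0,0,0,0,1, 0,0,0,0,0,0,1]'
python3 -m inch '[0,0,0,0,0,-0.02,1, 0,0,0,0,0,-0.034,1, 0,0,0,0,0,-0.034,1, 0,0,0,0,0,-0.034,1, 0,0,0,0,0,-0.034,1, 0,0,0,0,0,-0.034,1, 0,0,0,0,0,-0.03,1, 0,0,0,0,0,0,1]'
```

```text
time: 24.72
tool_pos: [504.9, 39.1, 19.2]
tcp_rot: [3.142, -0.001, 0.004]
contact_force: [0.3, -0.3, 0.2]
grip_width: 91.6
finger_force: 0.0
time: 25.47
tool_pos: [504.4, 38.4, 18.3]
tcp_rot: [3.142, 0.0, 0.003]
contact_force: [0.5, 0.2, -0.6]
grip_width: 50.8
finger_force: 26.8
time: 26.13
tool_pos: [506.9, 38.3, 199.3]
tcp_rot: [3.141, -0.009, 0.003]
contact_force: [0.1, 0.0, 0.3]
grip_width: 50.7
finger_force: 26.8
```

```bash
python3 -m inch '[0,0,0,-0.006,0.0395,0,1, 0,0,0,-0.006,0.0395,0,1, 0,0,0,-0.006,0.0395,0,1, 0,0,0,-0.006,0.0395,0,1, 0,0,0,-0.006,0.0395,0,1, 0,0,0,-0.006,0.0395,0,1, 0,0,0,0.0097,0.0395,0,1, 0,0,0,0.0097,0.0395,0,1, 0,0,0,0.0097,0.0395,0,1, 0,0,0,0.0097,0.0395,0,1]'
python3 -m inch '[0,0,0,0.0097,0.0395,0,1, 0,0,0,0.0097,0.039,0,1, 0,0,0,0,0,0.028,1, 0,0,0,0,0,0.028,1, 0,0,-0.0767,0,0,0,1, 0,0,-0.0767,0,0,0,1, 0,0,-0.0767,0,0,0,1, 0,0,-0.0767,0,0,0,1, 0,0,-0.0767,0,0,0,1, 0,0,-0.0767,0,0,0,1]'
python3 -m inch '[0,0,-0.0767,0,0,0,1, 0,0,-0.0767,0,0,0,1, 0,0,-0.0767,0,0,0,1, 0,0,-0.0767,0,0,0,1, 0,0,-0.0767,0,0,0,1, 0,0,-0.0767,0,0,0,1, 0,0,-0.0767,0,0,0,1, 0,0,-0.0767,0,0,0,1, 0,0,-0.0767,0,0,0,1, 0,0,0,0,0,0,1]'
```

```text
time: 26.97
tool_pos: [507.2, -279.1, 193.5]
tcp_rot: [-3.141, 0.001, 0.002]
contact_force: [0.4, -1.3, -0.1]
grip_width: 50.1
finger_force: 26.8
time: 27.8
tool_pos: [522.7, -340.1, 148.4]
tcp_rot: [-3.14, 0.0, 0.698]
contact_force: [-0.3, 0.4, -0.2]
grip_width: 50.1
finger_force: 26.8
time: 28.63
tool_pos: [522.7, -340.1, 148.5]
tcp_rot: [-3.14, -0.001, 1.732]
contact_force: [0.0, -0.2, -1.8]
grip_width: 50.2
finger_force: 26.8
```

```bash
python3 -m inch '[0,0,0,0,0,0.034,1, 0,0,0,0,0,0.034,1, 0,0,0,0,0,0.034,1, 0,0,0,0,0,0.03,1, 0,0,0,0,0,0.0135,1, 0,0,0,0,0,0.006,1, 0,0,0,0,0,0,1, 0,0,0,0,0,0,1, 0,0,0,0,0,0.001,1, 0,0,0,0,0,0,1]'
python3 -m inch '[0,0,0,0,0,0,0.1, 0,0,0,0,0,0,-0.1, 0,0,0,0,0,0,-0.3, 0,0,0,0,0,0,-0.5, 0,0,0,0,0,0,-0.6, 0,0,0,0,0,0,-0.6, 0,0,0,0,0,0,-0.6]'
```

```text
time: 29.47
tool_pos: [523.9, -340.9, 29.1]
tcp_rot: [3.14, 0.002, 1.728]
contact_force: [-0.1, 1.0, -0.0]
grip_width: 50.3
finger_force: 26.8
time: 30.05
tool_pos: [523.2, -340.4, 27.6]
tcp_rot: [3.142, 0.0, 1.728]
contact_force: [0.6, -0.6, 0.3]
grip_width: 72.6
finger_force: 0.0
```

```bash
python3 -m inch '[0,0,0,0,0,-0.01,-0.6, 0,0,0,0,0,-0.03,-0.6, 0,0,0,0,0,-0.034,-0.6, 0,0,0,0,0,-0.034,-1, 0,0,0,0,0,-0.034,-1, 0,0,0,0,0,-0.034,-1, 0,0,0,0,0,-0.034,-1, 0,0,0,0,0,-0.02,-1, 0,0,0,0,0,0,-1]'
python3 -m inch '[0,0,0,-0.012,-0.046,0,-1, 0,0,0,-0.012,-0.046,0,-1, 0,0,0,-0.012,-0.046,0,-1, 0,0,0,-0.012,-0.046,0,-1, 0,0,0,-0.012,-0.046,0,-1, 0,0,0,-0.012,-0.046,0,-1, 0,0,0,-0.012,-0.046,0,-1, 0,0,0,-0.012,-0.046,0,-1, 0,0,0,-0.012,-0.046,0,-1, 0,0,0,0,0,0,-1]'
python3 - <<'E'
from plant import capture
from h import *
D=[]
for n in("scene","top"):
    d=capture(n);np.savez(f"{n}7.npz",**d);D.append(d["image"][:,:,::-1])
a=cv2.resize(D[1][180:280,100:300],(800,400),interpolation=2)[:,:400*1] 
t=D[1]
cv2.imwrite("pics/f.png",cv2.vconcat([cv2.resize(t[170:260,350:470],(800,600),interpolation=2)]))
cv2.imwrite("pics/f2.png",cv2.hconcat([cv2.resize(t[140:290,100:340],(400,300)),cv2.resize(D[0][120:350,100:460],(400,300))]))
E
```

```text
time: 30.8
tool_pos: [524.6, -341.5, 217.0]
tcp_rot: [3.136, 0.007, 1.728]
contact_force: [-0.1, -0.5, 0.3]
grip_width: 91.9
finger_force: 0.0
time: 31.63
tool_pos: [204.0, -479.6, 211.0]
tcp_rot: [-3.139, -0.0, 1.723]
contact_force: [0.6, -0.5, -0.3]
grip_width: 91.8
finger_force: 0.0
```

View pics/f.png

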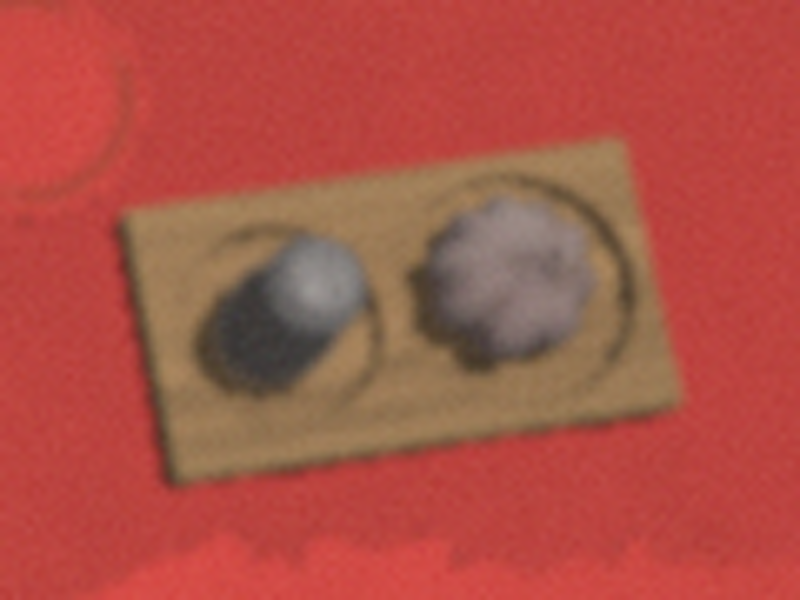

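View pics/f2.png

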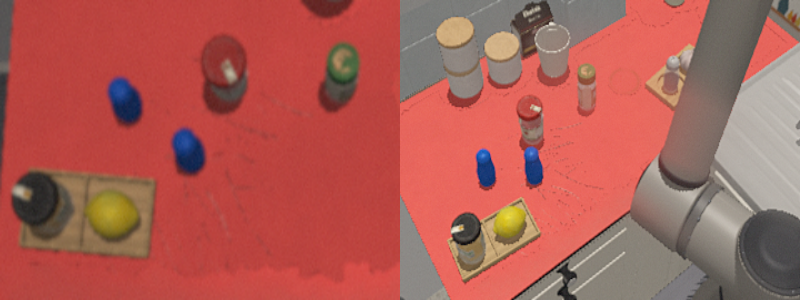

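Run:
```python
from h import *
np.set_printoptions(precision=1,suppress=True)
t=np.load("top7.npz");s=np.load("scene7.npz");f=lambda x,y:(350+x*.15,170+y*.15);g=lambda x,y:(100+x*.6,140+y*.5)
C=np.array([plane(t,f(*p),14)[:2] for p in[(125,212),(620,140),(682,400),(172,480)]])
def fr(FL,FR,NR,NL):
    o=(FL+FR+NR+NL)/4;x=(FL+NL-FR-NR);x/=np.linalg.norm(x);return o,x,np.array([-x[1],x[0]])
B=fr(*C);T=fr(*[np.array(v) for v in[(493.9,401.2),(479.5,218.3),(386.8,226),(400.6,407.9)]])
print(B)
def rel(F,p):return np.array([(p[:2]-F[0])@F[1],(p[:2]-F[0])@F[2]])
print("garlic",rel(B,plane(t,f(508,280),34)),"goal -42,0")
print("saltcap",rel(B,plane(t,f(318,280),80)),"base near",rel(B,plane(t,f(255,395),8)),"goal 45,0")
print("honey",rel(T,plane(t,g(36,198),91)),"goal 48.5","lemon",rel(T,plane(t,g(112,214),33)),"goal -41")
for n,p0,p1,z in(("jam",(217,202.5),None,99),):pass
a=np.load("top0.npz")["image"].astype(int);b=t["image"].astype(int)
print([abs(a-b)[y0:y1,x0:x1].mean() for x0,y0,x1,y1 in((215,150,255,195),(290,155,320,190),(30,320,80,360))])
```

```text
(array([ 514. , -300.8]), array([-0.2,  1. ]), array([-1. , -0.2]))
garlic [-33.7  -0.4] goal -42,0
saltcap [45.3 -2.5] base near [56.4 22.9] goal 45,0
honey [46.5 -2. ] goal 48.5 lemon [-40.8   1. ] goal -41
[np.float64(2.694074074074074), np.float64(2.4974603174603174), np.float64(2.2616666666666667)]
```

Run:
```python
from h import *
t=np.load("top7.npz");im=np.ascontiguousarray(t["image"][170:260,350:470,::-1]);im=cv2.resize(im,None,fx=4,fy=4,interpolation=2)
hsv=cv2.cvtColor(im,cv2.COLOR_BGR2HSV)
m=(((hsv[...,1]<70)&(hsv[...,2]>85)).astype(np.uint8));m[:,:240]=0
m=cv2.morphologyEx(m,cv2.MORPH_OPEN,np.ones((5,5)))
k=max(cv2.findContours(m,0,2)[0],key=cv2.contourArea);(c,r)=cv2.minEnclosingCircle(k);M=cv2.moments(k)
p=(350+c[0]/4,170+c[1]/4);q=(350+M['m10']/M['m00']/4,170+M['m01']/M['m00']/4)
o=np.array([514.,-300.8]);x=np.array([-.157,.988]);y=np.array([-.988,-.157])
for u in(p,q):
    w=plane(t,u,34)[:2];print(u,r/4*2.3,w,(w-o)@x,(w-o)@y)
w=plane(t,(350+514*.15,170+292*.15),14)[:2];print("well centre by arc",w,(w-o)@x,(w-o)@y)
cv2.drawContours(im,[k],-1,(0,255,0),1);cv2.imwrite("pics/m.png",im)
```

```text
(426.6286315917969, 211.26837539672852) 28.662770843505857 [ 521.28265639 -335.156697  ] -35.087793693047466 -1.8012630806849872
(426.9056716074034, 211.15695159101963) 28.662770843505857 [ 521.55190011 -335.82641021] -35.79174160867399 -1.962130901270221
well centre by arc [ 519.39539234 -342.06840438] -41.6202601222756 1.148491855636069
```

View pics/m.png

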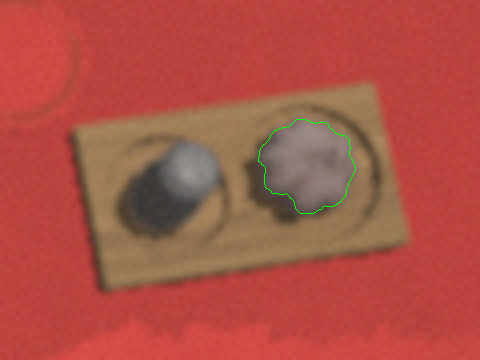

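The mask outlines the garlic at (308,166) in this crop. It lies about 6.5 mm off the well centre, inside the 15 mm limit, and the other three are within about 3 mm. Handing in.

```bash
python3 -c "
from plant import close_job
print(close_job())"
```

```text
the job is handed in; nothing more can be done
None
```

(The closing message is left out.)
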